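# Set and lock the tube length stop

### The job

On the grey jig, slide the green stop towards the end block until its rubber nose rests lightly on the orange tube and the tube sits home against the end block, without crushing the thin tube. Then turn the stop's black knob clockwise (seen from above) until you feel it bite, turn it one eighth of a turn (45 degrees) further and no more, and let go. Leave the other things on the table where they are.

Things in the scene. Friction and masses are not known exactly. Their poses are not given: they have to be found in the camera images.
- jig: Fixed grey base board of the jig, 94 (x) x 270 (y) x 16 mm high, on the table; tall crates stand 60 to 100 mm behind it. Origin: centre of its underside. Its y axis is the slide direction; the aluminium end block (50 wide, 30 high above the board) is at the -y end, and its face towards the tube lies at y = -110 mm. Two 11 mm high rails form a 25 mm wide trough on the board at x = 0, from y = -109 to y = -29 mm, in which the tube lies.
- tube: Loose tapered orange tube, 98 long (along y), 20 mm thick, thin-walled, lying in the trough up to about 15 mm short of the end block. Origin: middle of its length, underside. Home against the end block its origin is at y = -61 mm in the jig's frame, and its other end at y = -12 mm.
- stop: Green stop block, 56 (x) x 50 (y) x 30 mm high, on the board's top, slides along the jig's y; sliding takes about 5 N and it stays where it is left. Origin: centre of its underside, straight below the knob. It is moved by gripping and carrying its knob. With the tube home its nose just touches the tube when this origin is at y = 21 mm in the jig's frame. Over 15 N on the tube crushes it.
- stop_face (a point): Centre of the stop's face towards the tube, 25 mm on the -y side of the stop's origin. From it a black rubber nose, 16 mm across, reaches out 8 mm towards the tube; it is sprung, about 1.5 N per mm, and bottoms hard after 6 mm.
- knob_grip (a point): On the axis of the black round fluted knob (42 across, 65 to 90 mm above the table, upright axis), 77 mm up, the height to grip. Clockwise from above tightens. It turns easily (0.04 N m) for an unknown 0.5 to 2 rad, then bites: resistance jumps to 0.35 and grows 0.4 N m per rad; with the hand paused mid-turn only the springy 0.4 per rad may be felt. It stays where left. 90 degrees past the bite strips it.
- washer_top (a point): Top of the brass spring washer under the knob, 52 mm above the table. It stays still while the knob turns easily and sinks 2 mm per turn once the knob has bitten (0.25 mm for an eighth turn), too little to see or measure from its pose.
- tube_a: loose orange bystander tube, 98 x 20 mm, lying on the table. Leave it alone. Origin: centre of its underside.
- tube_b: loose orange bystander tube, 98 x 20 mm, lying on the table. Leave it alone. Origin: centre of its underside.
- label_roll: white roll of blank labels, diameter 68, 32 high, on the table. Leave it alone. Origin: centre of its underside.
- rack: small pale block, 66 x 66 mm, 102 high, holding orange tubes. Leave it alone. Origin: centre of its underside.
- lot_stamp: hand stamp with wooden foot and black knob, 27 x 52 mm, 70 high. Leave it alone. Origin: centre of its underside.
- gauge: flat pale two-hole ring gauge, 34 x 75 x 6 mm, on the table. Leave it alone. Origin: centre of its underside.

How it is judged:
By the outcome, as a careful person would: the job done as asked, in the order asked, and still so for the second after the job is handed in, with the robot touching nothing.
It also fails if it takes over 72 s, if anything falls off the work surface, if the arm or the gripper's body presses on something with over 40 N, if the wrist force passes 120 N, or if a joint passes its speed limit or range.

### The arm

A 6-joint arm with a two-finger parallel gripper is mounted at the origin on a cart in front of the work surface, level with it; the furniture and walls round the work are solid. World frame = base frame: x ahead of the robot, y to its left, z up, the work surface at z = 0. Lengths are in m, angles in degrees, forces in N, time in s.
With the tool pointing down it reaches from about 0.3 to 0.875 m from the base axis. Payload 6.4 kg.
Tool frame: the origin (TCP) lies on the centre line of the jaws, within the pads' length; the fingertips stand 17 mm ahead of it and the grasp point (between the pads) lies 2 mm behind it (arm.tip_reach is the distance from the TCP to the fingertips, in m); z points along the fingers, y is the direction in which the jaws open and shut (so a half turn about z gives the same grasp; the last joint's range is limited). The gripper opens to 85 mm and grips with 20 to 120 N. Pads are 22 mm wide; open, the fingers measure 114 mm over their backs; the gripper's body (76 mm by 85 mm) begins 54 mm behind the grasp point. The pads swing forward as they close: fully open they stand 13 mm farther back than shut.
Start: joints at [64.039, 10.359, 92.074, -0, 77.567, -11.82], TCP at [0.14, 0.558, 0.248] pointing down, gripper open.
Joint ranges: [-171.53, 171.53], [-51.25, 118.39], [17.06, 147.69], [-65.23, 245.23], [0, 150.52], [-178.68, 178.68]. Speed limits (degrees/s): [147.25, 147.25, 172.46, 180, 180, 180].

### API

Orientations are given as [roll, pitch, yaw] about the fixed x, y, z axes, in that order (R = Rz(yaw) Ry(pitch) Rx(roll)).
In Python, from cell import status, viewer, order, arm gives the robot as it stands.
- The arm moves only by the shell command python3 -m creep 'ROWS' [FORCE]. ROWS is JSON, a list of rows, each a list of 3 entries, a list of its own where there are three numbers: the shift along the tool's x, y, z in mm, then the turn about the tool's z in degrees, then the gripper command: -1 is shut, 1 is fully open, values between are in proportion. A call has 1 to 20 rows; each row is the pose to reach, as a shift and turn from the pose commanded when the call began, along the tool's axes at that moment; what a row does not reach only later rows make up. A row lasts 1/8 s, in which the tool goes at most 62.5 mm and 10.7 degrees, less where a joint would pass 70% of its speed; a pose out of reach is approached as far as the arm can. A call with a gripper value outside its range is refused whole. The fingers move at their own pace and stop on an object; FORCE is the grip in N (left out, the last holds). Time passes only in rows, so rows that repeat a pose let the fingers close. It gives the time, the measured TCP pose, the force and the opening at its end, in the units of the state.
- status.read_state(): the state, without advancing time (a new reading comes with each control period).
- viewer.read_camera(name): name is "scene" or "side" or "wrist"; returns a dict with "color" (400x640x3 uint8, red, green, blue), "depth" (400x640 float32, m along the optical axis (not along the pixel's ray), 0 where there is no reading), "vertical_fov" (degrees; the focal length in pixels is half the picture's height over the tangent of half this angle, whatever the lens; pixels are square), "cx", "cy" (the principal point, pixels), "extrinsics" (4x4, takes a point from world to camera coordinates). Camera axes: x right, y down, z forward; pixel columns grow to the right and rows downward; lengths in m; the calibration is good to about 2 mm. A picture is of the moment at which its call begins.
- order.hand_in(): hands the job in, once; it reports no verdict.
The state is a dict: "t": time; "q": joint angles; "joint_velocities": joint speeds; "tau": joint torques, N m; "tool_pos": TCP position; "tcp_rot": TCP orientation; "ft_force": force on the tool from outside, world axes, zero at the start; "torque": the same for the moment, N m; "grip_width": finger opening in m.
Only numpy, scipy, OpenCV 4.12 (cv2) and the standard library are available. Lean on these libraries where they do the work, as an engineer would, in place of code of your own. Each camera call takes 0.05 s, during which the arm holds its last target.

## Working session

There is one attempt and no reset: what is moved stays moved. The work goes in short steps, Python scripts to look and compute and a shell command to move; the robot and the scene stay as the last step left them, time stands still between calls to the robot, and variables do not carry over. Pictures are saved under pics/ and viewed, and the job is handed in when it is done.

```bash
ls; mkdir -p pics
python3 - <<'E'
from cell import status,viewer,order,arm
import cv2
print(status.read_state()); print(arm.tip_reach)
for n in ["scene","side","wrist"]:
    r=viewer.read_camera(n); cv2.imwrite(f"pics/{n}0.png",r["color"][:,:,::-1]); print(n,r["vertical_fov"],r["cx"],r["cy"],r["extrinsics"].round(4).tolist())
E
```

```text
pics
{'t': 0.0, 'q': array([ 6.40396188e+01,  1.04028586e+01,  9.21318994e+01,  5.20738959e-04,
        7.75690267e+01, -1.18204642e+01]), 'joint_velocities': array([-0.01889644,  0.08334062,  0.01580626, -0.01338886, -0.00193304,
       -0.10070285]), 'tau': array([ 5.69982949e-04, -4.44862747e+01, -3.51342201e+01, -2.22339818e-04,
        8.82768334e-03, -2.86411726e-06]), 'tool_pos': array([0.1402124 , 0.55709303, 0.24737262]), 'tcp_rot': array([-1.79898520e+02, -2.17573839e-02,  1.65859951e+02]), 'ft_force': array([ 0.78361189, -0.22118116,  0.37647007]), 'torque': array([ 0.01274175, -0.01453101, -0.01686868]), 'grip_width': 0.08541942472911698}
0.017
scene 55.71711509673395 327.1413443079638 193.18314297964815 [[0.8517, -0.5238, -0.0137, -0.4903], [-0.3856, -0.6089, -0.6932, 0.189], [0.3548, 0.5957, -0.7206, 1.0873], [0.0, 0.0, 0.0, 1.0]]
side 51.44284444515481 328.08030113809576 197.10547753323243 [[-0.8217, -0.5694, 0.0231, 0.3707], [-0.2335, 0.2995, -0.9251, 0.2127], [0.5198, -0.7656, -0.3791, 1.195], [0.0, 0.0, 0.0, 1.0]]
wrist 62.48340752419475 321.1273374182965 201.657214090724 [[0.2442, 0.9697, -0.0009, -0.5738], [0.9302, -0.234, 0.283, -0.0363], [0.2742, -0.0699, -0.9591, 0.3783], [0.0, 0.0, 0.0, 1.0]]
```

View pics/scene0.png

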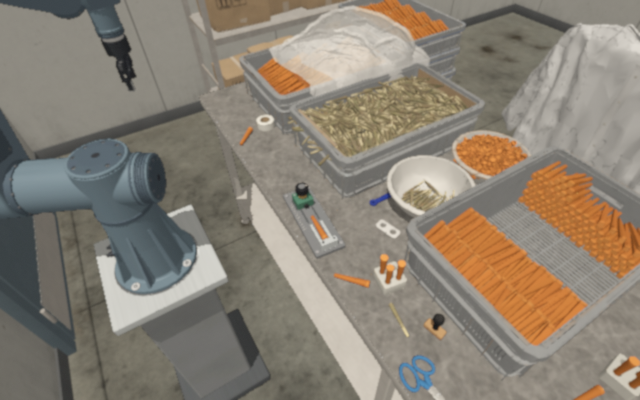

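View pics/side0.png

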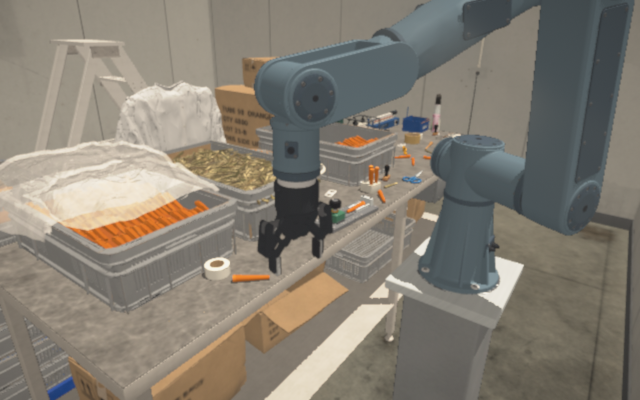

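View pics/wrist0.png

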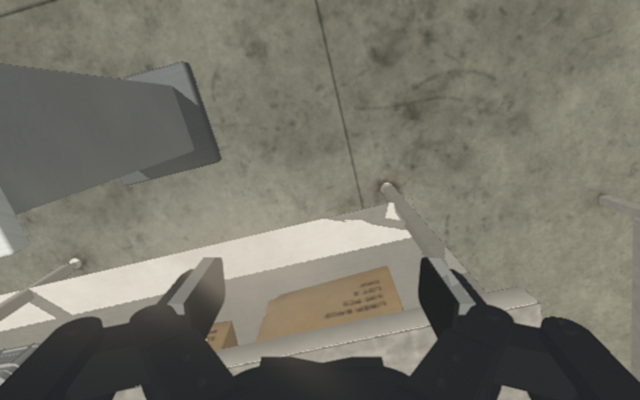

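```bash
cat > h.py <<'E'
from cell import status,viewer,order,arm
import cv2,numpy as np
def K(r):
    f=200/np.tan(np.radians(r["vertical_fov"])/2); return f,r["cx"],r["cy"]
def back(r,u,v,z=None):
    """pixel->world; z: known world height else depth"""
    f,cx,cy=K(r);E=r["extrinsics"];R=E[:3,:3];t=E[:3,3]
    d=R.T@np.array([(u-cx)/f,(v-cy)/f,1.]);c=-R.T@t
    if z is None: s=r["depth"][int(round(v)),int(round(u))]
    else: s=(z-c[2])/d[2]
    return c+s*d
def proj(r,p):
    f,cx,cy=K(r);E=r["extrinsics"];q=E[:3,:3]@p+E[:3,3];return f*q[0]/q[2]+cx,f*q[1]/q[2]+cy
def crop(r,u0,v0,w,h,k,name):
    cv2.imwrite(name,cv2.resize(r["color"][v0:v0+h,u0:u0+w,::-1],None,fx=k,fy=k,interpolation=cv2.INTER_CUBIC))
E
python3 - <<'E'
from h import *
r=viewer.read_camera("scene"); crop(r,265,170,100,90,7,"pics/c1.png")
for p in [(302,186),(303,203),(318,230),(330,240),(250,215),(320,270)]: print(p,back(r,*p).round(4))
E
```

```text
(302, 186) [ 0.4572 -0.0485  0.0925]
(303, 203) [ 0.4456 -0.0694  0.0418]
(318, 230) [ 0.4352 -0.1777  0.0303]
(330, 240) [ 0.44   -0.2371  0.0453]
(250, 215) [ 0.4257  0.5588 -0.6229]
(320, 270) [ 0.3814 -0.2772 -0.0072]
```

View pics/c1.png

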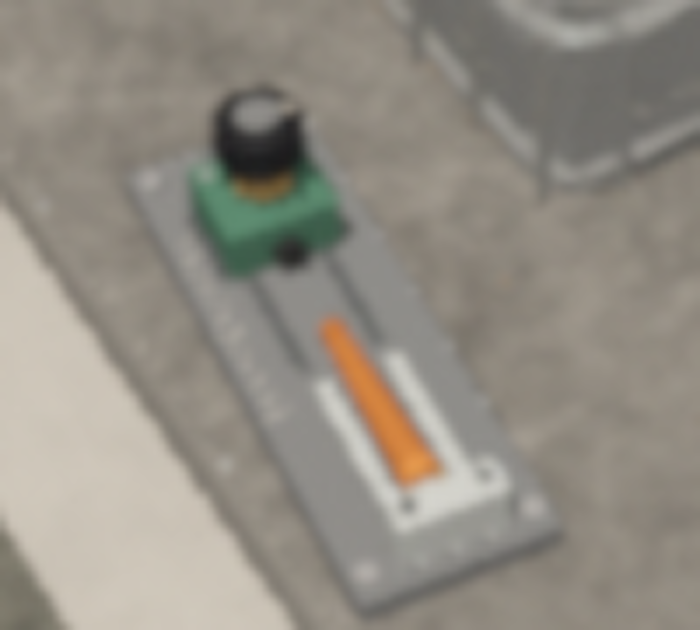

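```bash
cat >> h.py <<'E'
from scipy.spatial.transform import Rotation as Ro
def T():
    s=status.read_state();return Ro.from_euler('xyz',s['tcp_rot'],degrees=True).as_matrix(),np.array(s['tool_pos']),s
E
python3 - <<'E'
from h import *
R,p,s=T(); r=viewer.read_camera("wrist");E=r["extrinsics"]
c=-E[:3,:3].T@E[:3,3]; print("cam in tool",R.T@(c-p),"axis",R.T@E[2,:3])
r=viewer.read_camera("scene")
P={k:back(r,265+u/7,170+v/7,.016) for k,(u,v) in dict(a=(130,175),b=(355,600),c=(562,530),d=(147,180),e=(367,573),g=(535,505)).items()}
for k in P: print(k,P[k].round(4))
print(back(r,265+262/7,170+112/7,.09))
d=P['a']-P['b'];print(np.linalg.norm(d),np.degrees(np.arctan2(d[1],d[0])))
t=np.array([0.47,-0.1,0.32]);print((R.T@(t-p)*1000).round(1))
E
```

```text
cam in tool [ 0.07219309 -0.00057172 -0.12512966] axis [-2.83301736e-01  6.80254311e-04  9.59030585e-01]
a [0.4193 0.0169 0.016 ]
b [ 0.3882 -0.2436  0.016 ]
c [ 0.4779 -0.2592  0.016 ]
d [0.4246 0.0098 0.016 ]
e [ 0.399  -0.2348  0.016 ]
g [ 0.4754 -0.2426  0.016 ]
[ 0.45942485 -0.04692747  0.09      ]
0.2623411209143096 83.17787316036865
[-480.3 -556.9  -71.8]
```

```bash
python3 -m creep '[[[-36,-46,0],-1,1],[[-72,-92,0],-2,1],[[-108,-138,0],-3,1],[[-144,-184,0],-4,1],[[-180,-230,0],-5,1],[[-216,-276,0],-6,1],[[-252,-322,0],-7,1],[[-288,-368,0],-7.6,1],[[-324,-414,0],-7.6,1],[[-360,-460,0],-7.6,1],[[-396,-506,0],-7.6,1],[[-439,-556,10],-7.6,1],[[-439,-556,27],-7.6,1],[[-439,-556,27],-7.6,1],[[-439,-556,27],-7.6,1]]' 60
python3 - <<'E'
from h import *
r=viewer.read_camera("wrist"); cv2.imwrite("pics/w1.png",r["color"][:,:,::-1]);print(T()[1:])
E
```

```text
t: 2.17
tool_pos: [0.4303, -0.0883, 0.2217]
tcp_rot: [180.0, 0.0, 173.5]
ft_force: [0.4, -0.4, 0.3]
grip_width: 0.0856
(array([ 0.43046174, -0.0882205 ,  0.22203095]), {'t': 2.225, 'q': array([-2.71354850e+01, -6.22006932e+00,  1.12352283e+02,  4.31405069e-03,
        7.38085777e+01, -1.10660150e+02]), 'joint_velocities': array([ 0.31442023, -0.40798684, -0.09506304, -0.11031301, -0.1375463 ,
       -0.11030157]), 'tau': array([-3.57778352e-01, -2.79790074e+01, -3.39179599e+01, -1.65290607e-02,
        3.12852811e-03,  1.67845417e-03]), 'tool_pos': array([ 0.43046174, -0.0882205 ,  0.22203095]), 'tcp_rot': array([-1.79982987e+02,  5.68631472e-02,  1.73523473e+02]), 'ft_force': array([-0.10712616, -0.03954563,  0.07357344]), 'torque': array([ 0.0226176 , -0.02533507,  0.0584986 ]), 'grip_width': 0.08569840492832538})
```

View pics/w1.png

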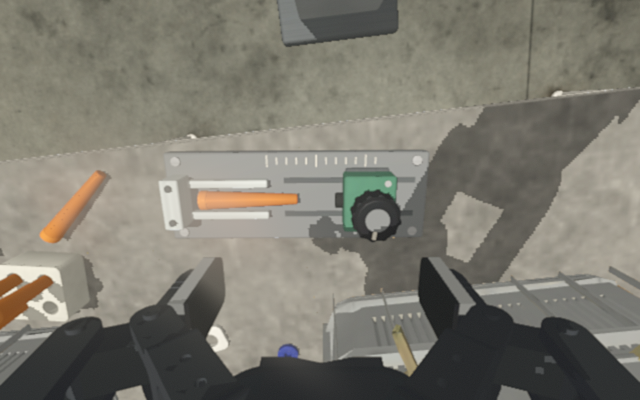

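Run:
```python
from h import *
im=cv2.imread("pics/w1.png")
cv2.imwrite("pics/w1a.png",cv2.resize(im[140:250,155:295],None,fx=5.5,fy=5.5,interpolation=cv2.INTER_CUBIC))
cv2.imwrite("pics/w1b.png",cv2.resize(im[140:250,295:435],None,fx=5.5,fy=5.5,interpolation=cv2.INTER_CUBIC))
```

```text
(no output)
```

View pics/w1a.png

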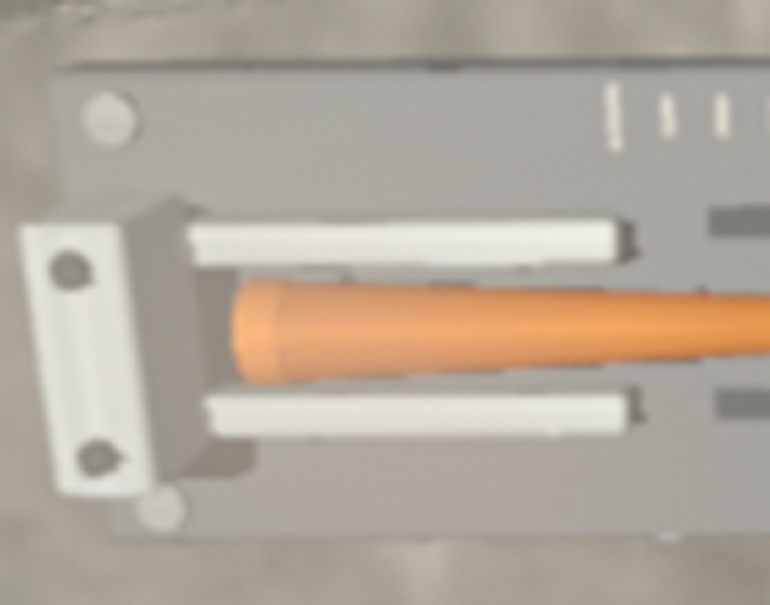

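View pics/w1b.png

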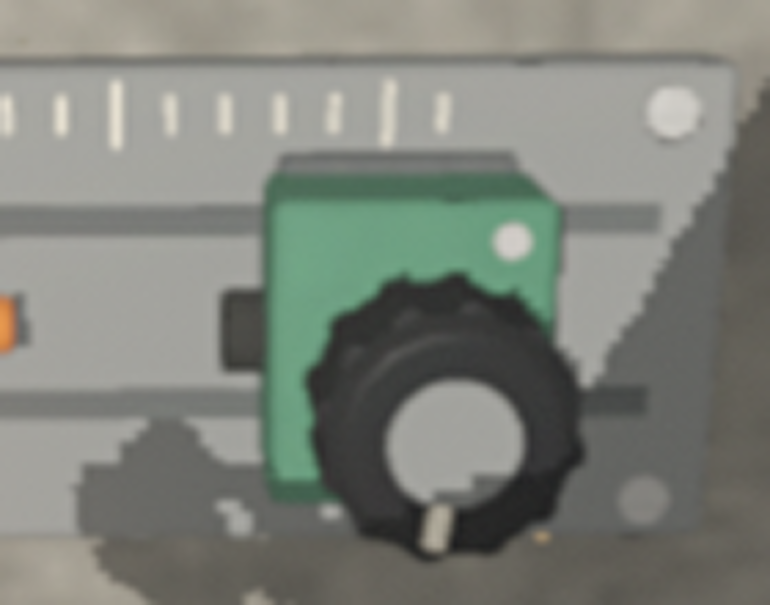

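Run:
```python
from h import *
r=viewer.read_camera("wrist")
A=lambda u,v,z:back(r,155+u/5.5,140+v/5.5,z)
B=lambda u,v,z:back(r,295+u/5.5,140+v/5.5,z)
tl,bl,tr,br=A(58,68,.016),A(110,533,.016),B(740,62,.016),B(705,533,.016)
for q in (tl,bl,tr,br):print(q.round(4))
c=(tl+bl+tr+br)/4; print('c',c, np.linalg.norm(tl-tr),np.linalg.norm(bl-br),np.linalg.norm(tl-bl),np.linalg.norm(tr-br))
d=(tr-tl)+(br-bl); yaw=np.degrees(np.arctan2(d[1],d[0]));print(yaw)
Ry=np.array([[np.sin(np.radians(yaw)),-np.cos(np.radians(yaw))],[np.cos(np.radians(yaw)),np.sin(np.radians(yaw))]])
J=lambda P:(Ry@(P[:2]-c[:2])*1000).round(1)
k=B(455,443,.09);print('knob',k,J(k)); k2=B(445,415,.09)
print('depth',back(r,377.7,220.5))
print('nose end',J(B(222,330,.031)),'tube small',J(B(15,325,.026)),'tube big',J(A(232,333,.026)))
print('stop face edge top',J(B(270,198,.046)),J(B(560,205,.046)),'blockface',J(A(140,330,.046)),J(A(22,228,.046)),J(A(122,225,.046)))
R,p,s=T()
t=np.array([k[0],k[1],.075]);print('delta tool mm',(R.T@(t-p)*1000).round(1), 'yaw',s['tcp_rot'][2])
```

```text
[ 0.3872 -0.2407  0.016 ]
[ 0.4777 -0.253   0.016 ]
[0.4159 0.0224 0.016 ]
[0.508  0.0137 0.016 ]
c [ 0.44721481 -0.11442359  0.016     ] 0.2646573161984271 0.26844155993360613 0.09134632070145568 0.09245724135102343
83.64183640245433
knob [ 0.4556929  -0.04437711  0.09      ] [ 0.7 70.6]
depth [ 0.4560051  -0.04426501  0.08906211]
nose end [ 0.1 38. ] tube small [0.5 0. ] tube big [   1.8 -102. ]
stop face edge top [-27.6  45.2] [-26.2  94.3] blockface [  -4.6 -110. ] [ -22.7 -127.9] [ -23.2 -110.8]
delta tool mm [-19.8  46.5 147.2] yaw 173.53655431725363
```

```bash
python3 -m creep '[[[-10,23,20],0,1],[[-20,46.5,50],0,1],[[-20,46.5,85],0,1],[[-20,46.5,115],0,1],[[-20,46.5,135],0,1],[[-20,46.5,147],0,1],[[-20,46.5,147],0,1],[[-20,46.5,147],0,-0.1],[[-20,46.5,147],0,-0.1],[[-20,46.5,147],0,-0.1]]' 60
python3 - <<'E'
from h import *
r=viewer.read_camera("wrist"); cv2.imwrite("pics/w2.png",r["color"][:,:,::-1]);s=T()[2];print(s['tool_pos'],s['tcp_rot'],s['ft_force'],s['torque'],s['grip_width'])
r=viewer.read_camera("scene"); crop(r,265,150,100,100,6,"pics/s2.png")
E
```

```text
t: 3.52
tool_pos: [0.4562, -0.045, 0.0754]
tcp_rot: [-180.0, 0.1, 173.5]
ft_force: [-2.4, 1.2, 5.7]
grip_width: 0.0407
[ 0.45615195 -0.04504906  0.07536791] [-1.79989919e+02  7.93491550e-02  1.73456441e+02] [-1.67929563  1.72464357  6.03893355] [ 0.15387475  0.27299355 -0.01711233] 0.04049134871698119
```

View pics/w2.png

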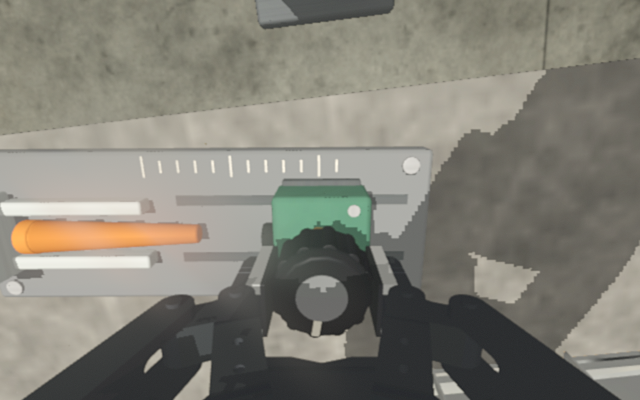

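View pics/s2.png

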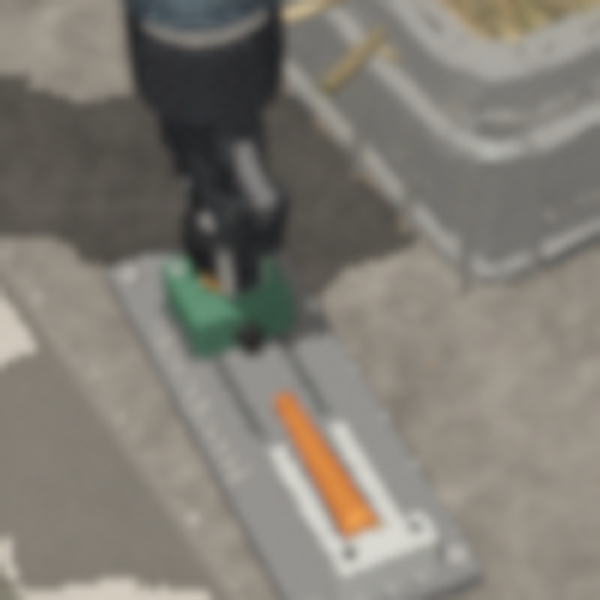

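```bash
python3 -m creep '[[[0,0,0],0,-1],[[0,-3,0],0,-1],[[0,-6,0],0,-1],[[0,-9,0],0,-1],[[0,-12,0],0,-1],[[0,-15,0],0,-1],[[0,-18,0],0,-1],[[0,-21,0],0,-1],[[0,-24,0],0,-1],[[0,-27,0],0,-1],[[0,-30,0],0,-1],[[0,-30,0],0,-1]]' 60
cat >> h.py <<'E'
def st():
    s=T()[2];p=s['tool_pos'];a=np.radians(83.64);d=p[:2]-np.array([.44721,-.11442])
    Ry=np.array([[np.sin(a),-np.cos(a)],[np.cos(a),np.sin(a)]])
    print('t',s['t'],'jig',(Ry@d*1000).round(2),'z',p[2].round(4),'Fjig',(Ry@s['ft_force'][:2]).round(2),s['ft_force'][2].round(2),'M',s['torque'].round(3),'rot',s['tcp_rot'].round(2),'w',s['grip_width'].round(4),'q6',s['q'][5].round(2),'tau6',s['tau'][5].round(3))
E
python3 -c "
from h import *
st()"
```

```text
t: 5.12
tool_pos: [0.4529, -0.0746, 0.0754]
tcp_rot: [180.0, 0.1, 173.4]
ft_force: [0.5, 3.6, 6.1]
grip_width: 0.0408Traceback (most recent call last):
  File "<string>", line 3, in <module>
    st()
    ~~^^
  File "h.py", line 22, in st
    print('t',s['t'],'jig',(Ry@d*1000).round(2),'z',p[2].round(4),'Fjig',(Ry@s['ft_force'][:2]).round(2),s['ft_force'][2].round(2),'M',s['torque'].round(3),'rot',s['tcp_rot'].round(2),'w',s['grip_width'].round(4),'q6',s['q'][5].round(2),'tau6',s['tau'][5].round(3))
                                                                                                                                                                                            ^^^^^^^^^^^^^^^^^^^^^
AttributeError: 'float' object has no attribute 'round'
```

```bash
sed -i "s/s\['grip_width'\].round(4)/round(s['grip_width'],4)/" h.py
python3 -m creep '[[[0,-2,0],0,-1],[[0,-4,0],0,-1],[[0,-6,0],0,-1],[[0,-8,0],0,-1],[[0,-10,0],0,-1],[[0,-12,0],0,-1]]'
python3 -c "
from h import *
st()
r=viewer.read_camera('wrist'); cv2.imwrite('pics/w3.png',r['color'][:,:,::-1])"
```

```text
t: 5.88
tool_pos: [0.4516, -0.0862, 0.0754]
tcp_rot: [179.9, 0.1, 173.4]
ft_force: [1.2, 4.4, 5.6]
grip_width: 0.0406
t 5.875 jig [ 1.28 28.58] z 0.0754 Fjig [0.72 4.55] 5.57 M [ 0.815 -0.078 -0.009] rot [1.7994e+02 1.1000e-01 1.7344e+02] w 0.0406 q6 -109.22 tau6 0.05
```

View pics/w3.png

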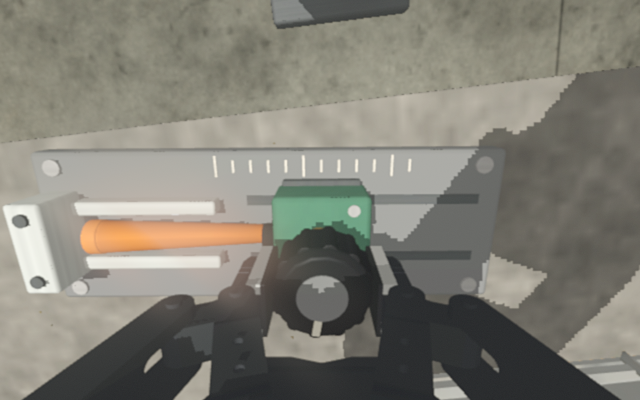

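```bash
python3 -m creep '[[[0,-1,0],0,-1],[[0,-2,0],0,-1],[[0,-3,0],0,-1],[[0,-4,0],0,-1]]'
python3 -c "
from h import *
st()"
python3 -m creep '[[[0,-0.5,0],0,-1],[[0,-1,0],0,-1]]'
python3 -c "
from h import *
st()"
python3 -m creep '[[[0,-0.5,0],0,-1],[[0,-1,0],0,-1]]'
python3 -c "
from h import *
st()"
```

```text
t: 6.42
tool_pos: [0.4512, -0.0901, 0.0754]
tcp_rot: [179.9, 0.1, 173.4]
ft_force: [1.3, 5.1, 6.0]
grip_width: 0.0405
t 6.425 jig [ 1.27 24.6 ] z 0.0754 Fjig [0.72 5.17] 6.02 M [ 0.785 -0.114 -0.032] rot [1.7994e+02 1.1000e-01 1.7344e+02] w 0.0405 q6 -109.7 tau6 0.027
t: 6.68
tool_pos: [0.4511, -0.0911, 0.0754]
tcp_rot: [179.9, 0.1, 173.4]
ft_force: [1.5, 5.0, 5.2]
grip_width: 0.0406
t 6.675 jig [ 1.29 23.6 ] z 0.0754 Fjig [0.89 5.16] 5.19 M [ 0.877 -0.133  0.053] rot [1.7994e+02 1.2000e-01 1.7344e+02] w 0.0406 q6 -109.82 tau6 0.017
t: 6.92
tool_pos: [0.451, -0.0921, 0.0754]
tcp_rot: [179.9, 0.1, 173.4]
ft_force: [0.3, 5.0, 6.9]
grip_width: 0.0407
t 6.925 jig [ 1.3  22.61] z 0.0754 Fjig [-0.22  5.01] 6.9 M [ 0.786 -0.083  0.036] rot [1.7994e+02 1.2000e-01 1.7344e+02] w 0.0407 q6 -109.94 tau6 0.016
```

```bash
for i in 1; do python3 -m creep '[[[0,-0.5,0],0,-1],[[0,-1,0],0,-1]]'; done
python3 -c "
from h import *
st()"
python3 -m creep '[[[0,-0.5,0],0,-1],[[0,-1,0],0,-1]]'
python3 -c "
from h import *
st()
r=viewer.read_camera('wrist'); cv2.imwrite('pics/w4.png',cv2.resize(r['color'][180:310,0:290,::-1],None,fx=2.7,fy=2.7,interpolation=cv2.INTER_CUBIC))"
```

```text
t: 7.18
tool_pos: [0.4509, -0.0931, 0.0754]
tcp_rot: [179.9, 0.1, 173.4]
ft_force: [0.0, 4.4, 6.1]
grip_width: 0.0404
t 7.175 jig [ 1.29 21.6 ] z 0.0754 Fjig [-0.45  4.41] 6.09 M [ 0.823 -0.124  0.022] rot [1.7994e+02 1.2000e-01 1.7344e+02] w 0.0404 q6 -110.06 tau6 0.016
t: 7.42
tool_pos: [0.4508, -0.0941, 0.0754]
tcp_rot: [179.9, 0.1, 173.4]
ft_force: [1.1, 4.9, 5.8]
grip_width: 0.0405
t 7.425 jig [ 1.29 20.6 ] z 0.0754 Fjig [0.57 5.04] 5.82 M [ 0.829 -0.116  0.016] rot [1.7994e+02 1.2000e-01 1.7344e+02] w 0.0405 q6 -110.18 tau6 0.016
```

View pics/w4.png

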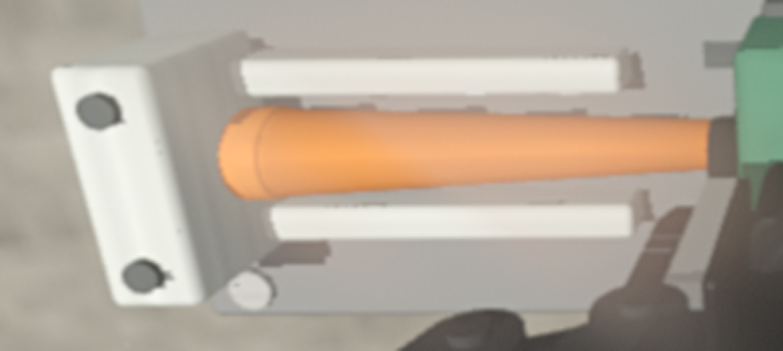

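```bash
python3 -m creep '[[[0,-0.5,0],0,-1],[[0,-1,0],0,-1]]'
python3 -c "
from h import *
st()"
python3 -m creep '[[[0,-0.5,0],0,-1],[[0,-1,0],0,-1]]'
python3 -c "
from h import *
st()"
```

```text
t: 7.72
tool_pos: [0.4506, -0.0951, 0.0754]
tcp_rot: [179.9, 0.1, 173.4]
ft_force: [1.3, 5.2, 5.3]
grip_width: 0.0403
t 7.725 jig [ 1.26 19.62] z 0.0754 Fjig [0.74 5.35] 5.34 M [ 0.875 -0.107  0.005] rot [1.7994e+02 1.2000e-01 1.7344e+02] w 0.0403 q6 -110.31 tau6 0.016
t: 7.98
tool_pos: [0.4506, -0.0959, 0.0754]
tcp_rot: [179.9, 0.1, 173.4]
ft_force: [1.4, 6.7, 6.0]
grip_width: 0.0403
t 7.975 jig [ 1.31 18.81] z 0.0754 Fjig [0.66 6.82] 5.95 M [ 1.054 -0.206  0.057] rot [1.7992e+02 1.2000e-01 1.7344e+02] w 0.0403 q6 -110.43 tau6 0.021
```

```bash
python3 -m creep '[[[0,-0.3,0],0,-1],[[0,-0.6,0],0,-1]]'
python3 -c "
from h import *
st()
r=viewer.read_camera('wrist'); cv2.imwrite('pics/w5.png',cv2.resize(r['color'][180:310,0:290,::-1],None,fx=2.7,fy=2.7,interpolation=cv2.INTER_CUBIC)); st()
r=viewer.read_camera('scene'); crop(r,265,150,100,100,6,'pics/s5.png')
st()"
```

```text
t: 8.22
tool_pos: [0.4505, -0.0963, 0.0754]
tcp_rot: [179.9, 0.1, 173.4]
ft_force: [1.8, 7.3, 6.0]
grip_width: 0.0407
t 8.225 jig [ 1.29 18.33] z 0.0754 Fjig [0.95 7.43] 6.02 M [ 1.146 -0.225  0.032] rot [1.7991e+02 1.2000e-01 1.7343e+02] w 0.0407 q6 -110.5 tau6 0.017
t 8.275 jig [ 1.29 18.34] z 0.0754 Fjig [0.35 6.98] 6.46 M [ 1.196 -0.199  0.034] rot [1.7991e+02 1.2000e-01 1.7344e+02] w 0.0405 q6 -110.5 tau6 0.012
t 8.325 jig [ 1.28 18.31] z 0.0754 Fjig [0.67 6.44] 5.98 M [ 1.059 -0.214  0.042] rot [1.7991e+02 1.2000e-01 1.7343e+02] w 0.0404 q6 -110.5 tau6 0.006
```

View pics/w5.png

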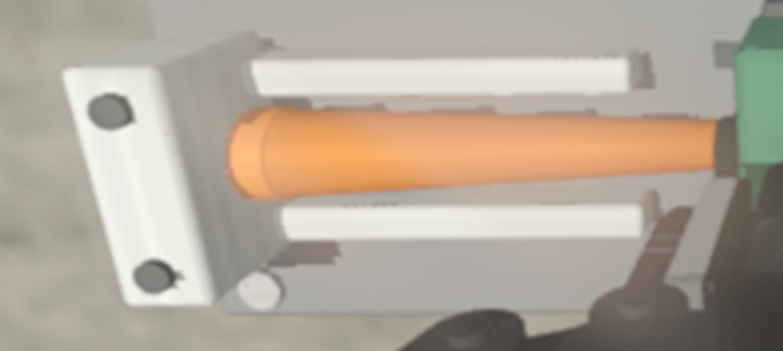

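View pics/s5.png

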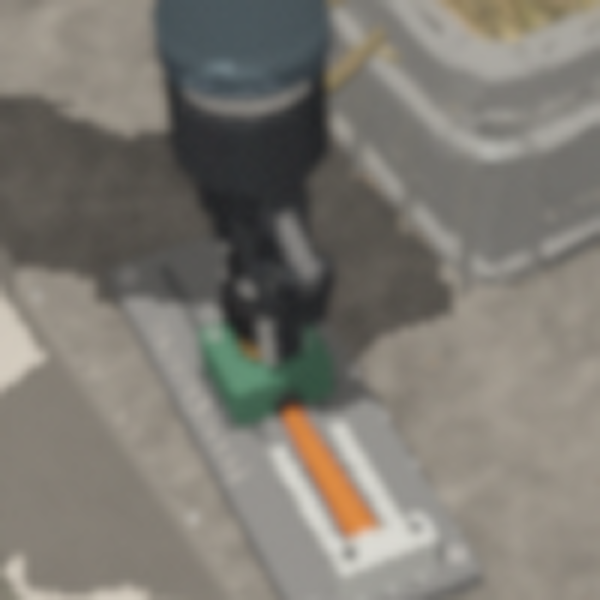

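```bash
cat > s.py <<'E'
from h import *
st()
E
python3 -m creep '[[[0,0,0],4,-1],[[0,0,0],8,-1],[[0,0,0],12,-1]]' >/dev/null
python3 s.py
python3 -m creep '[[[0,0,0],4,-1],[[0,0,0],8,-1]]' >/dev/null; python3 s.py
```

```text
t 8.7 jig [ 1.27 18.22] z 0.0754 Fjig [-0.75  5.69] 5.82 M [ 0.935 -0.166  0.032] rot [1.7990e+02 1.0000e-01 1.6132e+02] w 0.0406 q6 -98.37 tau6 -0.703
t 8.95 jig [ 1.25 18.14] z 0.0754 Fjig [-0.41  5.47] 5.68 M [ 0.896 -0.146  0.004] rot [1.7990e+02 9.0000e-02 1.5331e+02] w 0.0403 q6 -90.37 tau6 -0.702
```

```bash
python3 -m creep '[[[0,0,0],2,-1],[[0,0,0],4,-1]]' >/dev/null; python3 s.py
python3 -m creep '[[[0,0,0],2,-1],[[0,0,0],4,-1]]' >/dev/null; python3 s.py
python3 -m creep '[[[0,0,0],2,-1],[[0,0,0],4,-1]]' >/dev/null; python3 s.py
python3 -m creep '[[[0,0,0],2,-1],[[0,0,0],4,-1]]' >/dev/null; python3 s.py
```

```text
t 9.2 jig [ 1.24 18.1 ] z 0.0754 Fjig [-0.32  6.37] 6.3 M [ 0.846 -0.13   0.025] rot [1.7990e+02 8.0000e-02 1.4938e+02] w 0.0403 q6 -86.43 tau6 -0.329
t 9.45 jig [ 1.23 18.06] z 0.0754 Fjig [-0.4   5.14] 5.33 M [ 0.804 -0.03   0.045] rot [1.7990e+02 7.0000e-02 1.4538e+02] w 0.0408 q6 -82.43 tau6 -0.332
t 9.7 jig [ 1.18 18.01] z 0.0754 Fjig [-0.95  5.41] 6.05 M [ 0.844 -0.031  0.118] rot [1.7990e+02 6.0000e-02 1.4138e+02] w 0.0407 q6 -78.43 tau6 -0.332
t 9.95 jig [ 1.18 18.01] z 0.0754 Fjig [-0.6   5.01] 7.03 M [0.757 0.011 0.035] rot [1.7990e+02 5.0000e-02 1.3738e+02] w 0.0408 q6 -74.43 tau6 -0.332
```

```bash
python3 -m creep '[[[0,0,0],2,-1],[[0,0,0],4,-1]]' >/dev/null; python3 s.py
python3 -m creep '[[[0,0,0],2,-1],[[0,0,0],4,-1]]' >/dev/null; python3 s.py
python3 -m creep '[[[0,0,0],2,-1],[[0,0,0],4,-1]]' >/dev/null; python3 s.py
python3 -m creep '[[[0,0,0],2,-1],[[0,0,0],4,-1]]' >/dev/null; python3 s.py
```

```text
t 10.2 jig [ 1.15 17.94] z 0.0754 Fjig [-0.91  5.2 ] 7.0 M [ 0.731 -0.012  0.052] rot [1.7990e+02 5.0000e-02 1.3339e+02] w 0.0404 q6 -70.43 tau6 -0.332
t 10.45 jig [ 1.11 17.91] z 0.0754 Fjig [-0.71  4.58] 6.26 M [0.693 0.062 0.053] rot [1.7990e+02 4.0000e-02 1.2938e+02] w 0.0407 q6 -66.43 tau6 -0.331
t 10.7 jig [ 1.07 17.9 ] z 0.0754 Fjig [-1.18  3.97] 6.68 M [0.685 0.096 0.04 ] rot [1.7991e+02 3.0000e-02 1.2539e+02] w 0.0408 q6 -62.43 tau6 -0.331
t 10.95 jig [ 1.06 17.84] z 0.0754 Fjig [-0.57  4.82] 6.9 M [0.654 0.145 0.055] rot [1.7991e+02 2.0000e-02 1.2139e+02] w 0.0402 q6 -58.44 tau6 -0.331
```

```bash
python3 -m creep '[[[0,0,0],2,-1],[[0,0,0],4,-1]]' >/dev/null; python3 s.py
python3 -m creep '[[[0,0,0],2,-1],[[0,0,0],4,-1]]' >/dev/null; python3 s.py
python3 -m creep '[[[0,0,0],2,-1],[[0,0,0],4,-1]]' >/dev/null; python3 s.py
python3 -m creep '[[[0,0,0],2,-1],[[0,0,0],4,-1]]' >/dev/null; python3 s.py
python3 -c "
from h import *
r=viewer.read_camera('wrist'); cv2.imwrite('pics/w6.png',r['color'][:,:,::-1])
r=viewer.read_camera('scene'); crop(r,275,170,80,80,8,'pics/s6.png')"
```

```text
t 11.2 jig [ 1.02 17.84] z 0.0754 Fjig [-1.36  4.47] 7.56 M [0.628 0.173 0.066] rot [1.7991e+02 2.0000e-02 1.1739e+02] w 0.0408 q6 -54.43 tau6 -0.33
t 11.45 jig [ 0.96 17.81] z 0.0754 Fjig [-1.4   3.72] 6.89 M [0.665 0.205 0.048] rot [1.7992e+02 1.0000e-02 1.1339e+02] w 0.0407 q6 -50.43 tau6 -0.33
t 11.7 jig [ 0.91 17.8 ] z 0.0753 Fjig [-1.78  3.33] 7.19 M [0.608 0.219 0.065] rot [179.93  -0.   109.39] w 0.0403 q6 -46.43 tau6 -0.329
t 11.95 jig [ 0.87 17.79] z 0.0753 Fjig [-2.06  4.01] 7.29 M [0.615 0.272 0.04 ] rot [ 1.7993e+02 -1.0000e-02  1.0539e+02] w 0.0403 q6 -42.43 tau6 -0.329
```

View pics/w6.png

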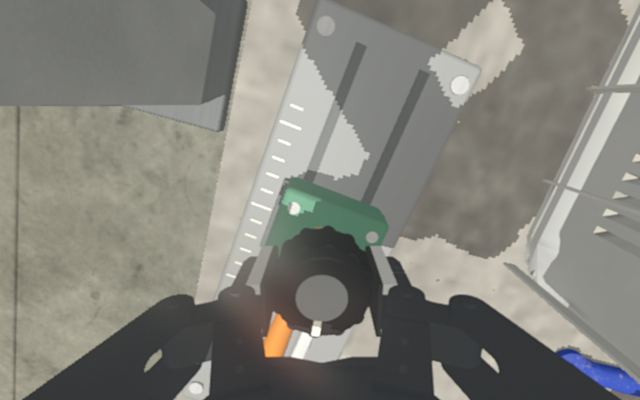

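View pics/s6.png

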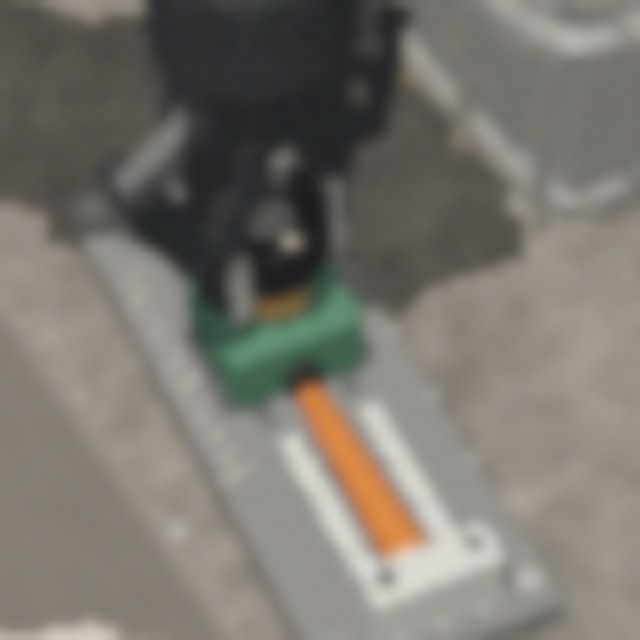

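```bash
python3 -m creep '[[[0,0,0],2,-1],[[0,0,0],4,-1]]' >/dev/null; python3 s.py
python3 -m creep '[[[0,0,0],2,-1],[[0,0,0],4,-1]]' >/dev/null; python3 s.py
python3 -m creep '[[[0,0,0],2,-1],[[0,0,0],4,-1]]' >/dev/null; python3 s.py
python3 -m creep '[[[0,0,0],2,-1],[[0,0,0],4,-1]]' >/dev/null; python3 s.py
```

```text
t 12.3 jig [ 0.84 17.8 ] z 0.0754 Fjig [-2.14  4.4 ] 8.05 M [0.619 0.28  0.057] rot [ 1.7994e+02 -1.0000e-02  1.0140e+02] w 0.0404 q6 -38.43 tau6 -0.332
t 12.55 jig [ 0.79 17.8 ] z 0.0753 Fjig [-2.25  3.5 ] 7.54 M [0.58  0.415 0.028] rot [ 1.7994e+02 -2.0000e-02  9.7390e+01] w 0.0402 q6 -34.43 tau6 -0.328
t 12.8 jig [ 0.75 17.78] z 0.0753 Fjig [-2.79  3.52] 7.48 M [0.552 0.354 0.039] rot [ 1.7995e+02 -2.0000e-02  9.3400e+01] w 0.0404 q6 -30.43 tau6 -0.328
t 13.05 jig [ 0.69 17.79] z 0.0753 Fjig [-2.34  4.2 ] 8.08 M [0.57  0.386 0.356] rot [ 1.7997e+02 -2.0000e-02  8.9440e+01] w 0.0406 q6 -26.46 tau6 0.002
```

```bash
python3 -m creep '[[[0,0,0],2,-1],[[0,0,0],4,-1]]' >/dev/null; python3 s.py
python3 -m creep '[[[0,0,0],2,-1],[[0,0,0],4,-1]]' >/dev/null; python3 s.py
python3 -m creep '[[[0,0,0],2,-1],[[0,0,0],4,-1]]' >/dev/null; python3 s.py
python3 -m creep '[[[0,0,0],2,-1],[[0,0,0],4,-1]]' >/dev/null; python3 s.py
```

```text
t 13.3 jig [ 0.67 17.78] z 0.0753 Fjig [-2.44  3.62] 7.68 M [0.639 0.397 0.392] rot [ 1.7997e+02 -2.0000e-02  8.5450e+01] w 0.0405 q6 -22.47 tau6 0.028
t 13.55 jig [ 0.62 17.79] z 0.0753 Fjig [-1.12  3.66] 8.88 M [0.659 0.475 0.42 ] rot [ 1.7998e+02 -2.0000e-02  8.1450e+01] w 0.0402 q6 -18.47 tau6 0.056
t 13.8 jig [ 0.58 17.79] z 0.0753 Fjig [-3.33  3.89] 8.15 M [0.693 0.511 0.423] rot [ 1.7998e+02 -2.0000e-02  7.7460e+01] w 0.0405 q6 -14.47 tau6 0.083
t 14.05 jig [ 0.55 17.79] z 0.0753 Fjig [-1.72  3.76] 8.19 M [0.69  0.482 0.488] rot [ 1.7999e+02 -2.0000e-02  7.3460e+01] w 0.0408 q6 -10.47 tau6 0.111
```

```bash
python3 -m creep '[[[0,0,0],3,-1],[[0,0,0],6,-1],[[0,0,0],9,-1],[[0,0,0],12,-1],[[0,0,0],15,-1],[[0,0,0],18,-1],[[0,0,0],21,-1],[[0,0,0],23,-1]]' >/dev/null; python3 s.py
python3 -m creep '[[[0,0,0],2,-1],[[0,0,0],4,-1]]' >/dev/null; python3 s.py
python3 -m creep '[[[0,0,0],0,-1]]' >/dev/null; python3 s.py
python3 -c "
from h import *
r=viewer.read_camera('wrist'); cv2.imwrite('pics/w7.png',r['color'][:,:,::-1])"
```

```text
t 15.05 jig [ 0.34 17.93] z 0.0753 Fjig [-3.71  3.84] 9.96 M [0.832 0.646 0.653] rot [-1.7997e+02 -1.0000e-02  5.0470e+01] w 0.0408 q6 12.52 tau6 0.345
t 15.3 jig [ 0.28 17.96] z 0.0753 Fjig [-2.57  4.1 ] 10.55 M [0.765 0.606 0.681] rot [-1.7996e+02 -1.0000e-02  4.6490e+01] w 0.0404 q6 16.51 tau6 0.298
t 15.425 jig [ 0.29 17.97] z 0.0753 Fjig [-3.55  3.71] 10.48 M [0.841 0.616 0.52 ] rot [-1.7996e+02 -1.0000e-02  4.6520e+01] w 0.0404 q6 16.47 tau6 0.642
```

View pics/w7.png

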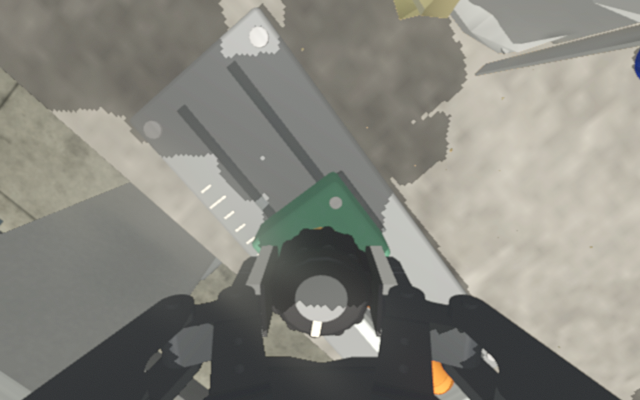

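```bash
python3 -m creep '[[[0,0,0],0,0.4],[[0,0,0],0,1],[[0,0,0],0,1],[[0,0,0],0,1],[[0,0,-20],0,1],[[0,0,-50],0,1],[[0,0,-90],0,1],[[0,0,-130],0,1],[[0,0,-130],0,1],[[0,0,-130],0,1]]'; python3 s.py
python3 -c "
from h import *
r=viewer.read_camera('wrist'); cv2.imwrite('pics/w8.png',r['color'][:,:,::-1])
r=viewer.read_camera('scene'); crop(r,275,170,80,80,7,'pics/s8.png')"
```

```text
t: 16.73
tool_pos: [0.4491, -0.097, 0.2036]
tcp_rot: [-180.0, 0.0, 46.5]
ft_force: [0.5, 0.1, -0.7]
grip_width: 0.0855
t 16.725 jig [-0.08 17.53] z 0.2036 Fjig [0.46 0.16] -0.7 M [-0.001 -0.028  0.003] rot [-1.7996e+02  1.0000e-02  4.6450e+01] w 0.0855 q6 16.5 tau6 0.0
```

View pics/w8.png

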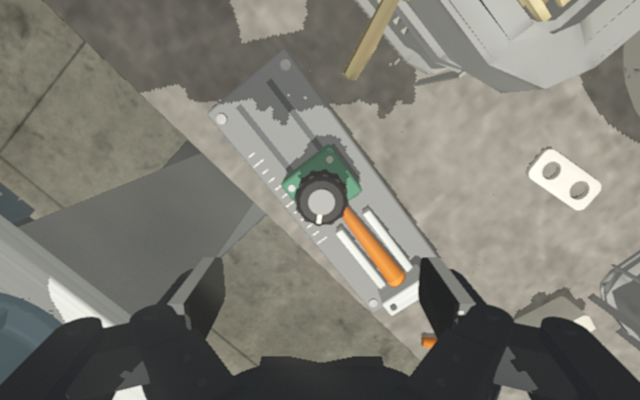

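View pics/s8.png

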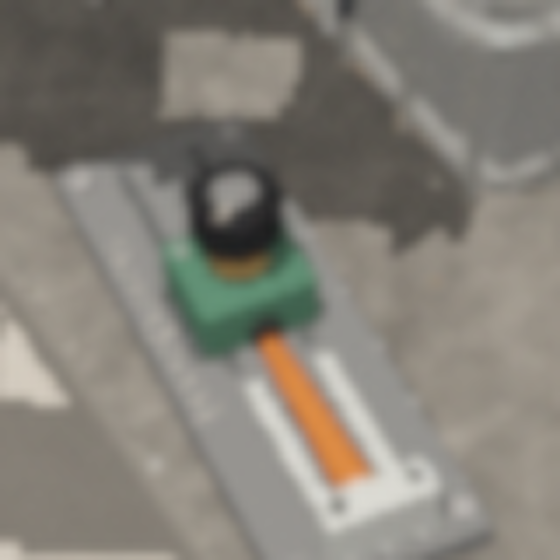

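```bash
python3 -c "
from h import *
print(order.hand_in())"
```

```text
the job is handed in; nothing more can be done
None
```

I slid the stop until its nose rested lightly on the tube and the tube sat home against the end block. Then I tightened the knob 45–46° past the bite, let go, and handed the job in at about 17 s. No verdict came back.

- **Slide:** The push force stayed at about 5 N, then rose to about 7 N over the last 1.5 mm. In the close-up picture the tube was against the end block and the nose was slightly shortened. I estimate the nose presses on the tube with 2–3 N. The hand crept about 0.5 mm further on while turning, and that estimate allows for it.
- **Contact position:** The contact came about 1 mm beyond the stated 21 mm. That is within the 2 mm camera calibration, so I went by the force instead.
- **Turn:** The bite came 80–84° after the start, as a jump to about 0.36 N m. After that the resistance grew 0.39 N m per rad, as described. I stopped at an estimated 45° past the bite. The smoother joint-torque reading puts it at about 46° and the noisier wrist moment at about 44°. The knob's mark stayed in line with the fingers, so the grip did not slip.
- **After release:** The wrist force is near zero with the hand 130 mm above the knob. The stop and tube look unchanged, and I did not touch the other things on the table. I did not measure the nose compression again after letting go.

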